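# Tighten the bench clamp with the ratchet wrench

### The job

Clamp the wooden block for drilling: take the ratchet wrench from the desk, put its ring fully down over the brass hex of the green bench clamp, and swing the handle back and forth, tightening clockwise seen from above and letting the ratchet slip on each return, until the jaw holds the block snugly against the stop without crushing it. Leave the wrench lying seated on the hex and let go. Do not turn the hex with the fingers, do not touch the block, and leave the other things where they are.

Things in the scene. Friction and masses are not known exactly. Their poses are not given: they have to be found in the camera images.
- wrench_grip (a point): Point on the wrench handle's centre line, half-way up, 65 mm from the ring's centre. x axis: along the handle from its end to the ring; z up. The handle is a straight bar 14 mm wide and 14 mm high (1 to 15 mm above the wrench's underside) with a black sleeve and two orange bands; grip it anywhere 45 to 165 mm from the ring's centre.
- wrench: Loose steel ratchet ring wrench, 201 mm long, 16 mm thick, ring head 62 mm across, 0.27 kg, lying flat; this side must stay up. Origin under the ring's centre, on the underside; x axis from the handle's end to the ring, z up. Centre of mass about 15 mm from the origin towards the handle.
- socket (a point): Centre (half-way up) of the hexagonal through hole, 29.2 mm across flats, in the toothed ring that turns inside the wrench head; x axis: normal to a flat. Handle turned clockwise seen from above: the toothed ring is driven along (after up to 15 degrees of play to the next tooth). Anticlockwise: the ratchet slips, click by click, at 0.2 N m or less.
- ratchet (a joint): Angle (rad) of the toothed ring in the wrench head, no end stops; it grows as the ratchet slips (handle turned anticlockwise while the toothed ring stands still) and hardly changes on a driving stroke.
- hex_top (a point): Centre of the top face of the clamp's brass hex, 76 mm above the desk. Hex 28 mm across flats, straight from 48 to 58 mm above the desk, then a six-sided lead-in taper to 9 mm across; x axis: normal to a flat. Seated, the wrench's underside is at 48 mm (hole centre 20 mm below this point). If the hexes are over 5 degrees out of line (they repeat every 60) the wrench hangs on the taper until turned into line.
- spindle: The brass hex itself, which turns; origin on its axis at 48 mm. Torques about its axis (a firm grip gives part as twist): it turns at a steady 0.75 to 0.85 N m and holds where left, so a load read at rest is 0.3 to 0.5 less than in motion; 1 rad clockwise moves the jaw 10 mm. With the block tight on the stop it rises by 1.5 N m per rad. Snug: 1.0 to 1.3 N m; from 1.5 the block is crushed.
- clamp: Green and grey bench clamp, fixed to the desk. Origin on the desk under the hex axis; x axis along its bed towards jaw and stop. Grey bed 130 mm wide from x = -37 to 197 mm, top at 14 mm; green housing 70 x 76 mm under the hex, top at 48 mm. A fixed soldering station, 110 mm high, stands to its right and fills the desk from x 0.33 to 0.55, y 0.00 to 0.23.
- jaw: Green moving jaw with steel face, sprung (15 N per mm), 104 mm wide, top 48 mm above the desk. Origin in its clamping face on the centre line; it stands 62 mm from the hex axis at the start and slides along the clamp's x axis.
- bench_block: Loose wooden block lying on the bed between the jaw and the green fixed stop bar across the bed (32 mm high, its face 150 to 158 mm from the hex axis), 70 mm along the clamp's x axis, 125 mm across, 20 mm high. Origin under its centre.
- green_jar_mid (a point): Bystander: clear jar with a green lid, 70 mm across, 90 mm high, loose. This point is its centre.
- orange_mug_mid (a point): Bystander: orange mug, 69 x 90 mm, 68 mm high, loose. This point is its centre.
- glue_bottle_mid (a point): Bystander: white bottle with a red cap, 38 mm across, 130 mm high, loose. This point is its centre.
- solder_reel_mid (a point): Bystander: reel with blue rims, 86 x 62 mm, 35 mm high, loose. This point is its centre.

How it is judged:
By the outcome, as a careful person would: the job done as asked, in the order asked, and still so for the second after the job is handed in, with the robot touching nothing.
It also fails if it takes over 69 s, if anything falls off the work surface, if the arm or the gripper's body presses on something with over 40 N, if the wrist force passes 120 N, or if a joint passes its speed limit or range.

### The arm

A 7-joint arm with a two-finger parallel gripper is mounted at the origin on a cart in front of the work surface, level with it; the furniture and walls round the work are solid. World frame = base frame: x ahead of the robot, y to its left, z up, the work surface at z = 0. Lengths are in m, angles in rad, forces in N, time in s.
With the tool pointing down it reaches from about 0.425 to 0.925 m from the base axis. Payload 6.8 kg.
Tool frame: the origin (TCP) lies between the finger pads; the fingertips stand 17 mm ahead of it and the grasp point (between the pads) lies 2 mm behind it; z points along the fingers, x is the direction in which the jaws open and shut, and the axes are right-handed (so a half turn about z gives the same grasp; the last joint's range is limited). The gripper opens to 85 mm and grips with 20 to 120 N. Pads are 22 mm wide; open, the fingers measure 114 mm over their backs; the gripper's body (76 mm by 85 mm) begins 54 mm behind the grasp point. The pads swing forward as they close: fully open they stand 13 mm farther back than shut.
Start: joints at [1.011, 0.477, 0.022, 1.555, -0.011, 1.109, -0.083], TCP at [0.295, -0.607, 0.248] pointing down, gripper open.
Joint ranges: [-2.96, 2.96], [-0.34, 2.1], [-1.41, 1.46], [0.24, 2.44], [-1.37, 4.51], [0.17, 1.92], [-2.96, 2.96]. Speed limits (rad/s): [2.39, 2.39, 3.14, 3.14, 3.14, 3.14, 3.14].

### API

Orientations are given as a unit quaternion [w, x, y, z].
In Python, from station import readout, read_camera, get_calibration, bot, models gives the robot as it stands.
- The arm moves only by the tool carry_out, never from a script. Its argument "deltas" is a list of rows, each a list of 2 entries, a list of its own where there are three numbers: the shift along the tool's x, y, z in cm, then the turn about the tool's z in degrees. A call has 1 to 10 rows; each row is the pose to reach, as a shift and turn from the pose measured when the call began, along the tool's axes at that moment; what a row does not reach only later rows make up. A row lasts 1/8 s, in which the tool goes at most 62.5 mm and 10.7 degrees, less where a joint would pass 70% of its speed; a pose out of reach is approached as far as the arm can. A call with a gripper value outside its range is refused whole. "hand" is the opening, from 0 (shut) to 1 (fully open), set as the call begins (left out, the last holds). The fingers move at their own pace and stop on an object; "newtons" is the grip in N (left out, the last holds). Time passes only in rows, so rows that repeat a pose let the fingers close. It gives the time, the measured TCP pose, the force and the opening at its end, in the units of the state.
- readout.get_obs(): the state, without advancing time (a new reading comes with each control period).
- read_camera(name): name is "side" or "top" or "wrist"; returns the picture (480x640x3 uint8, red, green, blue); there is no depth.
- get_calibration(name): a dict with "fov_y" (degrees; the focal length in pixels is half the picture's height over the tangent of half this angle, whatever the lens; pixels are square), "cx", "cy" (the principal point, pixels), "D" ([k1, k2, p1, p2, k3] as OpenCV has them; the pictures are not rectified), "world_from_camera" (4x4, takes a point from camera to world coordinates). Camera axes: x right, y down, z forward; pixel columns grow to the right and rows downward; lengths in m; the calibration is good to about 2 mm. A picture is of the moment at which its call begins: read the wrist's pose just before it. get_calibration takes no time and is no camera call; for the wrist camera it gives the pose at the moment of the call.
- bot.hand_in(): hands the job in, once; it reports no verdict.
Trained networks look in the newest picture that a camera, given by its name, has taken for a name from the list of things; names that differ only in an ending like _2 or _b are one class to them, and where a whole thing is asked for, a point or a joint stands for the part that bears it (a point fixed in the world has none). Each returns a list of dicts, best first, with "score" (0 to 1); they miss things now and then, are a little off and sometimes report something else, mostly with a low value. They report only what shows in the picture. A call takes as long as a camera call.
- models.spot_in(query, camera): "centre" ([row, column] in pixels, amid what is visible of it).
The state is a dict: "t": time; "q": joint angles; "joint_vel": joint speeds; "joint_torque": joint torques, N m; "eef_pos": TCP position; "tool_rot": TCP orientation; "contact_force": force on the tool from outside, world axes, zero at the start; "torque": the same for the moment, N m; "gripper_width": opening from 0.0 (shut) to 1.0 (fully open).
Only numpy, scipy, OpenCV 4.12 (cv2) and the standard library are available. Lean on these libraries where they do the work, as an engineer would, in place of code of your own. Each camera call takes 0.05 s, during which the arm holds its last target. There are 200 camera calls.

## Working session

There is one attempt and no reset: what is moved stays moved. The work goes in short steps, Python scripts to look and compute and a tool call to move; the robot and the scene stay as the last step left them, time stands still between calls to the robot, and variables do not carry over. Pictures are saved under pics/ and viewed, about 8 in all and at most 12, crops included, and the job is handed in when it is done.

Besides the shell and the picture viewer there is one more tool, called after "Call:" by a JSON object that holds its "api" and its "payload". carry_out: Moves the arm, as the interface text tells. Its arguments: {"type":"object","properties":{"deltas":{"type":"array"},"hand":{"type":"number"},"newtons":{"type":"number"}},"required":["deltas"]}

```bash
mkdir -p pics; ls
cat > h.py <<'E'
import numpy as np, cv2, sys
from station import readout, read_camera, get_calibration, bot, models
def K(c):
    f=240/np.tan(np.radians(c["fov_y"])/2); return np.array([[f,0,c["cx"]],[0,f,c["cy"]],[0,0,1]])
def back(c,rc,z):
    p=cv2.undistortPoints(np.array([[[rc[1],rc[0]]]],float),K(c),np.array(c["D"],float))[0,0]
    T=np.array(c["world_from_camera"]); d=T[:3,:3]@[p[0],p[1],1]; o=T[:3,3]
    return o+d*(z-o[2])/d[2]
def proj(c,P):
    T=np.linalg.inv(np.array(c["world_from_camera"])); P=np.atleast_2d(P)@T[:3,:3].T+T[:3,3]
    return cv2.projectPoints(P,np.zeros(3),np.zeros(3),K(c),np.array(c["D"],float))[0][:,0]
def save(n,im): cv2.imwrite(f"pics/{n}.png",im[:,:,::-1])
E
python3 - <<'E'
from h import *
np.set_printoptions(precision=4,suppress=True)
print(readout.get_obs())
Z=dict(wrench_grip=.008,wrench=.016,hex_top=.076,jaw=.048,bench_block=.034,clamp=.04,green_jar_mid=.045,orange_mug_mid=.034,glue_bottle_mid=.065,solder_reel_mid=.017,socket=.01)
for cam in ["top","side"]:
    im=read_camera(cam); save(cam,im); c=get_calibration(cam); print(cam,c["fov_y"],np.array(c["world_from_camera"]))
    for q,z in Z.items():
        for r in models.spot_in(q,cam)[:2]: print(q,np.round(r["centre"]),round(r["score"],2),back(c,r["centre"],z))
E
```

```text
pics
{'t': 0.0, 'q': array([ 1.0109,  0.4778,  0.0223,  1.5565, -0.0115,  1.1093, -0.0831]), 'joint_vel': array([ 0.0006,  0.0001,  0.0003, -0.0007,  0.0011,  0.0008, -0.001 ]), 'joint_torque': array([  0.0011, -59.6448,   1.6085, -28.1197,   0.0125,   0.0094,
        -0.    ]), 'eef_pos': array([ 0.2944, -0.6068,  0.2473]), 'tool_rot': array([-0.0004,  0.8475, -0.5307, -0.0008]), 'contact_force': array([-0.9391, -0.0282,  0.6359]), 'torque': array([-0.0245,  0.0204,  0.0088]), 'gripper_width': 1.001097417854061}
top 50.06432872486118 [[-0.0181 -0.9946  0.1026  0.5277]
 [-0.9998  0.0181 -0.0012  0.2084]
 [-0.0007 -0.1026 -0.9947  1.2409]
 [ 0.      0.      0.      1.    ]]
wrench_grip [244. 443.] 0.59 [ 0.6361 -0.0901  0.008 ]
wrench [243. 441.] 0.77 [ 0.6382 -0.0829  0.016 ]
hex_top [285. 250.] 0.69 [0.5462 0.3689 0.076 ]
hex_top [277. 186.] 0.36 [0.5657 0.5165 0.076 ]
bench_block [244. 260.] 0.86 [0.6434 0.3498 0.034 ]
clamp [270. 258.] 0.87 [0.5807 0.3552 0.04  ]
green_jar_mid [179. 466.] 0.74 [ 0.79   -0.1462  0.045 ]
orange_mug_mid [180. 412.] 0.9 [ 0.7901 -0.0159  0.034 ]
orang
[... 301 characters left out ...]
0.704   1.2213]
 [ 0.0135 -0.7636 -0.6455  1.0221]
 [ 0.      0.      0.      1.    ]]
wrench_grip [205. 363.] 0.9 [ 0.66   -0.0953  0.008 ]
wrench [205. 367.] 0.68 [ 0.6455 -0.0867  0.016 ]
jaw [308. 320.] 0.7 [0.5921 0.3814 0.048 ]
bench_block [300. 302.] 0.75 [0.6471 0.3632 0.034 ]
clamp [317. 330.] 0.72 [0.5632 0.3903 0.04  ]
clamp [312. 338.] 0.2 [0.5507 0.3686 0.04  ]
green_jar_mid [176. 327.] 0.96 [ 0.7974 -0.1391  0.045 ]
orange_mug_mid [204. 313.] 0.82 [ 0.7832 -0.0036  0.034 ]
glue_bottle_mid [222. 297.] 0.72 [0.7711 0.1288 0.065 ]
solder_reel_mid [371. 302.] 0.95 [0.5637 0.5397 0.017 ]
socket [212. 359.] 0.61 [ 0.6562 -0.0535  0.01  ]
socket [369. 302.] 0.19 [0.5683 0.531  0.01  ]
```

Run:
```python
from h import *
im=cv2.imread("pics/top.png")[150:330,140:500]
cv2.imwrite("pics/topc.png",cv2.resize(im,(800,400),interpolation=cv2.INTER_CUBIC))
```

```text
(no output)
```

View pics/topc.png

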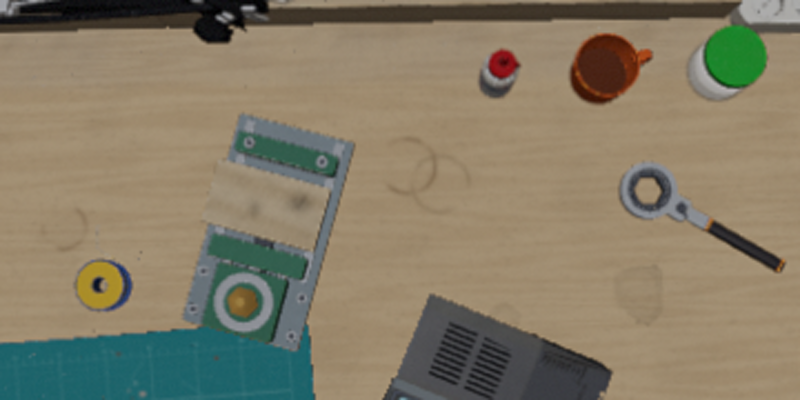

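The crop shows the wrench ring at full-frame pixel (row 235, col 432) and its handle end at (270, 492). The hex is at (285, 249). The jaw, block and stop lie up and slightly right of the hex.

```bash
cat >> h.py <<'E'
from scipy.spatial.transform import Rotation as R
def delta(p,yaw,o=None):
    "tool-frame cm shift and turn (deg) to reach p with tool x at world yaw (deg), pointing down"
    o=o or readout.get_obs(); q=o["tool_rot"]; M=R.from_quat([q[1],q[2],q[3],q[0]]).as_matrix()
    y0=np.degrees(np.arctan2(M[1,0],M[0,0]))
    print("t",round(o["t"],2),"tcp",np.round(o["eef_pos"],4),"yaw",round(y0,1),"F",np.round(o["contact_force"],1),"M",np.round(o["torque"],2),"tilt z",np.round(M[:,2],3))
    d=(-(yaw-y0)+180)%360-180
    print("delta cm",np.round(M.T@(np.array(p)-o["eef_pos"])*100,2),"turn",round(d,1))
E
python3 - <<'E'
from h import *
c=get_calibration("top")
r=back(c,(235.5,431.6),.016); e=back(c,(270.2,491.9),.015); h=back(c,(285.5,248.9),.076)
print(r,e,h, np.linalg.norm(r-e)); th=np.degrees(np.arctan2(*(e-r)[1::-1])); print(th)
u=(e-r)/np.linalg.norm(e-r); g=r+.07*u; g[2]=.25
print(g); delta(g,th+90)
w=get_calibration("wrist"); T=np.array(w["world_from_camera"]); o=readout.get_obs();q=o["tool_rot"]; M=R.from_quat([q[1],q[2],q[3],q[0]]).as_matrix()
print("cam in tool",M.T@(T[:3,3]-o["eef_pos"]),M.T@T[:3,:3],w["fov_y"])
E
```

```text
[ 0.6572351  -0.06163103  0.016     ] [ 0.57016884 -0.20729098  0.015     ] [0.54445706 0.37092682 0.076     ] 0.1697007833864533
-120.86830006146425
[ 0.62132107 -0.12171441  0.25      ]
t 1.2 tcp [ 0.2947 -0.6073  0.2483] yaw -64.1 F [-0.   0.1 -0.2] M [ 0.03 -0.05  0.02] tilt z [ 0.  0. -1.]
delta cm [-29.42 -50.58  -0.16] turn -33.2
cam in tool [ 0.00136331 -0.08204852 -0.12689127] [[ 9.99999856e-01  1.87827849e-05  5.35407147e-04]
 [-1.85010072e-04  9.50008942e-01  3.12222637e-01]
 [-5.02777167e-04 -3.12222692e-01  9.50008809e-01]] 63.99558507883455
```

Call:
{"api": "carry_out", "payload": {"deltas": [[[-3, -5, 0], -4], [[-7, -12, 0], -9], [[-10.5, -18, 0], -13], [[-14, -24, 0], -17], [[-17.5, -30, 0], -21], [[-21, -36, 0], -25], [[-24.5, -42, 0], -29], [[-27.5, -47, 0], -32], [[-29.4, -50.6, 0], -33], [[-29.4, -50.6, 0], -33]], "hand": 1}}

```text
t: 2.45
eef_pos: [0.6235, -0.1169, 0.2485]
tool_rot: [-0.001, 0.964, -0.265, 0.0]
contact_force: [-0.0, 0.4, 0.2]
gripper_width: 0.996
```

Run:
```python
from h import *
c=get_calibration("wrist"); im=read_camera("wrist"); save("w1",im)
for q,z in dict(wrench_grip=.009,wrench=.016,socket=.016).items():
    for r in models.spot_in(q,"wrist")[:2]: print(q,np.round(r["centre"]),round(r["score"],2),back(c,r["centre"],z))
delta([0.6213,-.1217,.15],-30.9)
np.save("w1T.npy",c["world_from_camera"])
```

```text
wrench_grip [156. 318.] 0.66 [ 0.64876761 -0.08166711  0.009     ]
wrench [156. 319.] 0.86 [ 0.65013804 -0.08165027  0.016     ]
socket [143. 328.] 0.94 [ 0.66345969 -0.07545347  0.016     ]
t 2.65 tcp [ 0.6214 -0.1221  0.2481] yaw -31.1 F [-0.2 -0.9  0.5] M [-0.04 -0.04 -0.  ] tilt z [-0. -0. -1.]
delta cm [-0.03 -0.03  9.81] turn -0.2
```

View pics/w1.png

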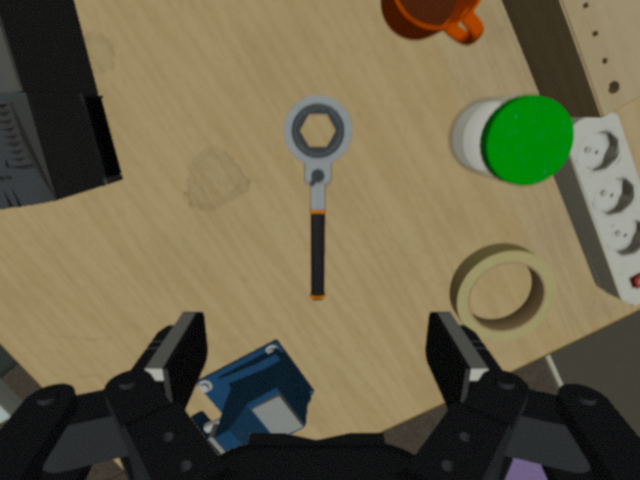

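Wrist view: ring centre at about (row 131, col 318), handle end at (298, 318) and handle vertical. The hex hole shows corners left and right, so a flat normal lies along the handle. I'll measure it more exactly with the arm settled.

Run:
```python
from h import *
c=get_calibration("wrist"); im=read_camera("wrist")
hsv=cv2.cvtColor(im,cv2.COLOR_RGB2HSV); m=((hsv[...,0]>8)&(hsv[...,0]<30)&(hsv[...,1]>60)&(hsv[...,2]>110)).astype(np.uint8)
n,l,s,cc=cv2.connectedComponentsWithStats(m,connectivity=4)
for i in range(1,n):
    if s[i,4]>200 and 90<cc[i][1]<170 and 280<cc[i][0]<360: print(s[i],cc[i]); k=i
cn=max(cv2.findContours((l==k).astype(np.uint8),0,1)[0],key=len)[:,0]
P=np.array([back(c,(y,x),.008)[:2] for x,y in cn]); ctr=P.mean(0)
lbl=back(c,cc[k][::-1],.008); print("hole ctr z=.008",lbl,"z.0",back(c,cc[k][::-1],0))
d=P-lbl[:2]; a=np.arctan2(d[:,1],d[:,0]); rr=np.hypot(*d.T)
print("R range",rr.min(),rr.max(),"corner ang mod60",np.degrees(np.angle(np.sum((rr-rr.mean())*np.exp(6j*a))))/6)
# handle: dark/orange below ring
ob=((hsv[...,0]>5)&(hsv[...,0]<18)&(hsv[...,1]>180)).astype(np.uint8)[200:310,290:340]; n,l,s,cc2=cv2.connectedComponentsWithStats(ob)
for i in range(1,n):
    if s[i,4]>8: print(s[i],cc2[i]+[290,200], back(c,(cc2[i]+[290,200])[::-1],.013))
delta([0.6213,-.1217,.15],-30.9)
```

```text
[299 109  35  32 878] [316.02505695 124.50113895]
hole ctr z=.008 [ 0.66006148 -0.06228052  0.008     ] z.0 [ 0.65994955 -0.06246568  0.        ]
R range 0.013582841289196438 0.016214934225025516 corner ang mod60 29.348693035181018
[21 90 13  5 36] [316.97222222 292.36111111] [ 0.57443648 -0.20622673  0.013     ]
t 2.7 tcp [ 0.621  -0.1233  0.2481] yaw -31.2 F [ 0.5  0.5 -0.6] M [-0.03 -0.    0.03] tilt z [-0.001 -0.001 -1.   ]
delta cm [-0.06 -0.16  9.81] turn -0.3
```

Call:
{"api": "carry_out", "payload": {"deltas": [[[0.1, 0.6, 5], 0], [[0.2, 1.2, 10], 0], [[0.2, 1.3, 15], 0], [[0.2, 1.3, 18], -0.4], [[0.2, 1.3, 20], -0.4], [[0.2, 1.3, 21.5], -0.4], [[0.2, 1.3, 22.5], -0.4], [[0.2, 1.3, 22.8], -0.4], [[0.2, 1.3, 22.8], -0.4]], "hand": 0.6}}

```text
t: 3.82
eef_pos: [0.6163, -0.1357, 0.0207]
tool_rot: [0.001, 0.964, -0.265, 0.0]
contact_force: [1.2, -0.0, 0.5]
gripper_width: 0.595
```

Run:
```python
from h import *
delta([0.6165,-.1353,.020],-30.8)
```

```text
t 3.83 tcp [ 0.6163 -0.1357  0.0207] yaw -30.8 F [ 1.2 -0.   0.5] M [ 0.01 -0.02 -0.05] tilt z [ 0.    -0.001 -1.   ]
delta cm [-0.   -0.04  0.07] turn 0.0
```

Call:
{"api": "carry_out", "payload": {"deltas": [[[0, 0, 0.05], 0], [[0, 0, 0.05], 0], [[0, 0, 0.05], 0], [[0, 0, 0.05], 0], [[0, 0, 0.05], 0], [[0, 0, 0.05], 0]], "hand": 0, "newtons": 70}}

```text
t: 4.58
eef_pos: [0.6164, -0.1356, 0.0205]
tool_rot: [0.0, 0.964, -0.265, 0.0]
contact_force: [-1.7, 0.7, 5.0]
gripper_width: 0.136
```

Call:
{"api": "carry_out", "payload": {"deltas": [[[0, 0, -2], 0], [[0, 0, -5], 0], [[0, 0, -9], 0], [[0, 0, -13], 0], [[0, 0, -15], 0], [[0, 0, -15], 0]]}}

```text
t: 5.32
eef_pos: [0.617, -0.1357, 0.1719]
tool_rot: [0.0, 0.964, -0.266, 0.002]
contact_force: [0.3, -0.1, -2.9]
gripper_width: 0.134
```

Run:
```python
from h import *
delta([0.6165,-.1353,.17],-30.8)
c=get_calibration("wrist"); im=read_camera("wrist"); save("w2",im); 
for cam in ["top"]:
    c=get_calibration(cam); im=read_camera(cam); save("top2",im)
```

```text
t 5.33 tcp [ 0.617  -0.1357  0.1719] yaw -30.8 F [ 0.3 -0.1 -2.9] M [-0.26  0.1   0.01] tilt z [ 0.003 -0.002 -1.   ]
delta cm [-0.06 -0.01  0.19] turn -0.0
```

View pics/w2.png

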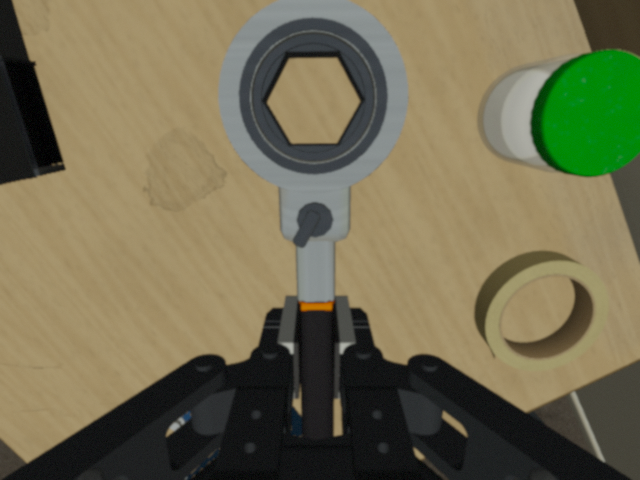

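The wrench is held straight: ring upright, hole centre at about (98, 314), flats square to the handle. Next I'll carry it high over to the clamp.

Call:
{"api": "carry_out", "payload": {"deltas": [[[0, 0, -3], -4], [[-0.5, -1, -6], -12], [[-1.5, -3, -8], -21], [[-3, -6, -8], -31], [[-4.5, -9.5, -8], -41], [[-6, -13, -8], -51], [[-8, -17, -8], -61], [[-10, -21, -8], -71], [[-12, -25, -8], -81], [[-13.5, -28.5, -8], -90]]}}

```text
t: 6.68
eef_pos: [0.6444, 0.1802, 0.2463]
tool_rot: [-0.001, 0.868, 0.497, -0.003]
contact_force: [-0.4, 0.1, -2.9]
gripper_width: 0.137
```

Run:
```python
from h import *
delta([0.6635,.337,.25],150)
```

```text
t 6.67 tcp [0.6444 0.1802 0.2463] yaw 59.6 F [-0.4  0.1 -2.9] M [-0.1  -0.2  -0.02] tilt z [-0.005 -0.001 -1.   ]
delta cm [14.49 -6.29 -0.4 ] turn -90.4
```

Call:
{"api": "carry_out", "payload": {"deltas": [[[1.5, -0.6, -0.4], -9], [[3.2, -1.4, -0.4], -19], [[5, -2.2, -0.4], -29], [[7, -3, -0.4], -39], [[9, -4, -0.4], -49], [[11, -5, -0.4], -59], [[12.5, -5.5, -0.4], -69], [[13.5, -6, -0.4], -79], [[14.5, -6.3, -0.4], -88], [[14.5, -6.3, -0.4], -90]]}}

```text
t: 7.92
eef_pos: [0.6626, 0.3378, 0.2473]
tool_rot: [-0.004, 0.261, 0.965, -0.002]
contact_force: [-0.2, -0.2, -2.6]
gripper_width: 0.139
```

Call:
{"api": "carry_out", "payload": {"deltas": [[[0, 0, 0], 0], [[0, 0, 0], 0]]}}

```text
t: 8.18
eef_pos: [0.6625, 0.337, 0.2464]
tool_rot: [-0.004, 0.262, 0.965, -0.002]
contact_force: [0.4, 0.2, -4.0]
gripper_width: 0.133
```

Run:
```python
from h import *
c=get_calibration("wrist"); im=read_camera("wrist"); save("w3",im); np.save("w3T.npy",c["world_from_camera"])
for q,z in dict(hex_top=.076,jaw=.048,bench_block=.034).items():
    for r in models.spot_in(q,"wrist")[:2]: print(q,np.round(r["centre"]),round(r["score"],2),back(c,r["centre"],z))
o=readout.get_obs(); delta([0.6635,.337,.25],150,o); print(o["q"])
```

```text
hex_top [182. 460.] 0.62 [0.55113795 0.36743084 0.076     ]
jaw [200. 400.] 0.92 [0.59598746 0.36552459 0.048     ]
t 8.38 tcp [0.6627 0.3375 0.2475] yaw 149.6 F [ 0.5  0.5 -2.7] M [ 0.22 -0.14  0.03] tilt z [-0.009 -0.001 -1.   ]
delta cm [-0.09 -0.01 -0.25] turn -0.4
[-0.01618089  0.78242602 -0.96718454  1.30815208  0.62808854  1.37315038
  1.64950092]
```

View pics/w3.png

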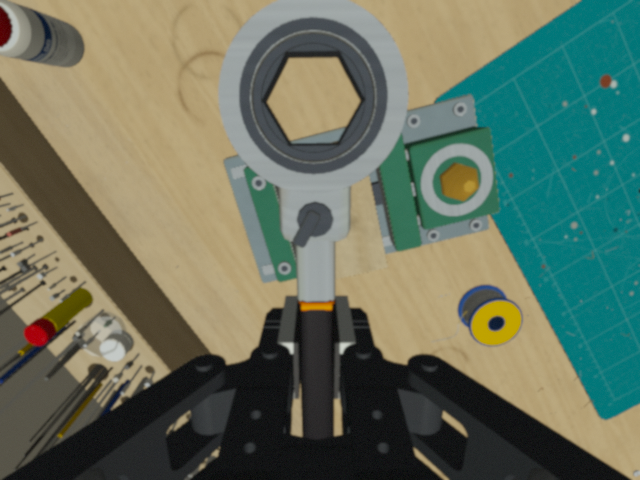

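The hex shows at (row 182, col 460) inside its white washer, unobstructed, with the jaw at (200, 400). I'll fit the hex outline for centre and angle.

Run:
```python
from h import *
from scipy.optimize import minimize
c=get_calibration("wrist"); c["world_from_camera"]=np.load("w3T.npy"); im=cv2.imread("pics/w3.png")[:,:,::-1]
hsv=cv2.cvtColor(np.ascontiguousarray(im),cv2.COLOR_RGB2HSV)
m=((hsv[...,0]>10)&(hsv[...,0]<30)&(hsv[...,1]>120)&(hsv[...,2]>80)).astype(np.uint8); m[:150]=0;m[215:]=0;m[:,:430]=0;m[:,495:]=0
print(m.sum(),cv2.moments(m,True)["m10"]/m.sum(),cv2.moments(m,True)["m01"]/m.sum())
def mask(v,S=16):
    P=[]
    for z,a in((.048,.014),(.058,.014),(.076,.0045)):
        for k in range(6):
            t=np.radians(v[2]+30+60*k); P.append([v[0]+a/np.cos(np.pi/6)*np.cos(t),v[1]+a/np.cos(np.pi/6)*np.sin(t),z])
    h=cv2.convexHull(proj(c,np.array(P)).astype(np.float32))
    M=np.zeros((65*8,65*8),np.uint8); cv2.fillConvexPoly(M,np.round((h[:,0]-[430,150]+.5)*8).astype(int),255)
    return cv2.resize(M,(65,65),interpolation=cv2.INTER_AREA)/255.
T=m[150:215,430:495]; best=[]
for ph in range(0,60,10):
    r=minimize(lambda v:np.abs(mask([v[0]/1e3,v[1]/1e3,v[2]])-T).sum(),[545,370,ph],method="Nelder-Mead",options=dict(initial_simplex=[[545,370,ph],[549,370,ph],[545,374,ph],[545,370,ph+8]]))
    print(np.round(r.x,1),round(r.fun,1))
o=readout.get_obs();q=o["tool_rot"]; M=R.from_quat([q[1],q[2],q[3],q[0]]).as_matrix()
# ring centre prediction vs seen
for y in(-.083,-.085,-.087):print(y,proj(c,o["eef_pos"]+M@[0,y,.0125]))
r=back(c,(98,314),o["eef_pos"][2]-.0125); print("ring in tool",M.T@(r-o["eef_pos"]))
cr=im[120:240,370:530]; cv2.imwrite("pics/hexc.png",cv2.resize(cr[:,:,::-1],None,fx=4,fy=4,interpolation=cv2.INTER_CUBIC))
```

```text
1067 459.0187441424555 181.56701030927834
[546.  374.7 -17. ] 50.2
[546.1 374.8 -16.1] 52.8
[546.  374.6  43.4] 50.6
[546.  374.7  43.8] 51.8
[546.1 374.5  42.6] 51.3
[546.1 374.6  43.4] 51.0
-0.083 [[322.56597877 104.08193449]]
-0.085 [[322.58799779  97.90081132]]
-0.087 [[322.6100812   91.66855599]]
ring in tool [-0.00292181 -0.08498802  0.01295505]
```

View pics/hexc.png

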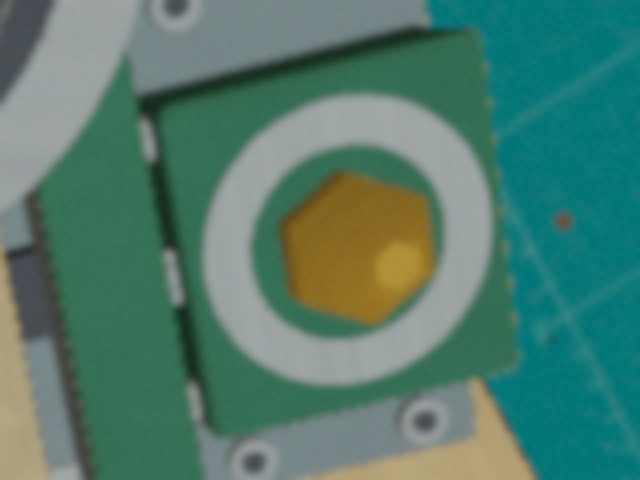

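The crop shows the hex cleanly, with corners at top, bottom and sides. The fit gives its centre at (0.546, 0.3745) and a flat normal at 43.3° mod 60, so I will seat with the handle pointing at 43.3°.

Run:
```python
from h import *
delta([0.6069,.4338,.112],133.3)
```

```text
t 8.38 tcp [0.6627 0.3375 0.2475] yaw 149.6 F [ 0.5  0.5 -2.7] M [ 0.22 -0.14  0.03] tilt z [-0.009 -0.001 -1.   ]
delta cm [ 9.59  5.56 13.58] turn 16.3
```

Call:
{"api": "carry_out", "payload": {"deltas": [[[2, 1.2, 1], 3], [[4.5, 2.6, 3], 8], [[7, 4.1, 6], 12], [[9, 5.2, 9], 15], [[9.6, 5.6, 11.5], 16.3], [[9.6, 5.6, 13], 16.3], [[9.6, 5.6, 13.5], 16.3], [[9.6, 5.6, 13.5], 16.3]]}}

```text
t: 9.38
eef_pos: [0.6079, 0.4335, 0.1133]
tool_rot: [-0.003, 0.397, 0.918, -0.002]
contact_force: [0.6, 0.4, -4.0]
gripper_width: 0.136
```

Run:
```python
from h import *
c=get_calibration("wrist"); im=read_camera("wrist"); save("w4",im[:300,160:480])
o=readout.get_obs(); delta([0.6069,.4338,.0685],133.3,o); print(o["q"])
print("hex top px",proj(c,[[.546,.3745,.076],[.546,.3745,.058]])-[160,0])
```

```text
t 9.43 tcp [0.608  0.4339 0.1138] yaw 133.3 F [ 0.3 -0.4 -2.9] M [ 0.14 -0.17 -0.02] tilt z [-0.007 -0.001 -1.   ]
delta cm [ 0.05 -0.06  4.53] turn -0.0
[-0.20649849  0.8812625  -0.85182909  1.4124492   0.67952751  1.16134878
  1.17601134]
hex top px [[159.19238332  96.71208915]
 [158.73058211  98.6798713 ]]
```

View pics/w4.png

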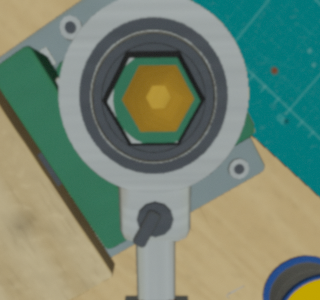

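The hex shows through the hole, well aligned, about 4 px right of the hole's centre (hex at (97, 158), hole at (98, 154) in the crop). I'll shift 1.5 mm and lower.

Call:
{"api": "carry_out", "payload": {"deltas": [[[0.15, 0, 0.5], 0], [[0.15, 0, 1.2], 0], [[0.15, 0, 2], 0], [[0.15, 0, 2.6], 0], [[0.15, 0, 3.1], 0], [[0.15, 0, 3.5], 0], [[0.15, 0, 3.5], 0]]}}

```text
t: 10.3
eef_pos: [0.6062, 0.4346, 0.0786]
tool_rot: [-0.004, 0.396, 0.918, -0.003]
contact_force: [-2.3, -1.8, -1.5]
gripper_width: 0.141
```

Call:
{"api": "carry_out", "payload": {"deltas": [[[0, 0, 0.3], 0], [[0, 0, 0.6], 0], [[0, 0, 0.85], 0], [[0, 0, 1.0], 0], [[0, 0, 1.0], 0]]}}

```text
t: 10.92
eef_pos: [0.6056, 0.434, 0.0681]
tool_rot: [-0.004, 0.396, 0.918, -0.003]
contact_force: [-4.0, -4.6, 1.4]
gripper_width: 0.134
```

Run:
```python
from h import *
delta([0.6069,.4338,.0685],133.3)
```

```text
t 10.93 tcp [0.6056 0.434  0.0681] yaw 133.3 F [-4.  -4.6  1.4] M [-1.    1.    0.05] tilt z [-0.01  -0.003 -1.   ]
delta cm [-0.1   0.08 -0.04] turn -0.0
```

Call:
{"api": "carry_out", "payload": {"deltas": [[[0, 0, 0], 0], [[0, 0, 0], 0], [[0, 0, 0], 0]], "hand": 0.4}}

```text
t: 11.3
eef_pos: [0.606, 0.4346, 0.0685]
tool_rot: [-0.004, 0.396, 0.918, -0.003]
contact_force: [0.4, 0.0, -0.3]
gripper_width: 0.401
```

Run:
```python
from h import *
c=get_calibration("wrist"); im=read_camera("wrist"); s=read_camera("side"); 
a=im[:330,150:490]; b=cv2.resize(s[270:370,270:390],(396,330),interpolation=cv2.INTER_CUBIC); save("w5",np.hstack([a,b]))
delta([0.6069,.4338,.0685],133.3)
```

```text
t 11.4 tcp [0.6058 0.4343 0.0684] yaw 133.3 F [-0.1 -0.3  0.1] M [ 0.01  0.02 -0.01] tilt z [-0.009 -0.003 -1.   ]
delta cm [-0.12  0.04 -0.02] turn -0.0
```

View pics/w5.png

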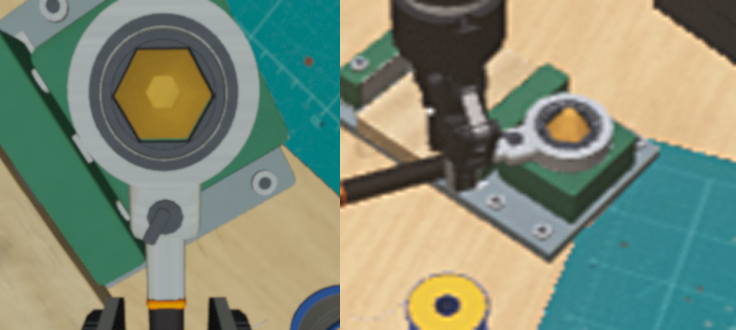

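The wrench is fully seated: the brass fills the hole and the ring lies flat on the housing (hole centre about (94, 314) in the full frame). Next I work out the axis from this view, then regrip.

Run:
```python
from h import *
c=get_calibration("wrist"); o=readout.get_obs();q=o["tool_rot"]; M=R.from_quat([q[1],q[2],q[3],q[0]]).as_matrix()
for px in((94,314),(302,317)):
    r=back(c,px,.064); print(r,M.T@(r-o["eef_pos"]))
```

```text
[0.54582502 0.37424807 0.064     ] [-0.00264873 -0.08482439  0.00505291]
[0.59924091 0.42597899 0.064     ] [-0.00161437 -0.01047461  0.00443206]
```

Call:
{"api": "carry_out", "payload": {"deltas": [[[0, 0, 0], 0], [[0, 0, 0], 0], [[0, 0, 0], 0], [[0, 0, 0], 0]], "hand": 0, "newtons": 50}}

```text
t: 11.9
eef_pos: [0.6061, 0.4344, 0.0685]
tool_rot: [-0.004, 0.396, 0.918, -0.003]
contact_force: [0.7, -0.7, 0.9]
gripper_width: 0.145
```

Run:
```python
from h import *
delta([0.6069,.4338,.0685],133.3)
```

```text
t 11.9 tcp [0.6061 0.4344 0.0685] yaw 133.3 F [ 0.7 -0.7  0.9] M [-0.09 -0.22  0.1 ] tilt z [-0.009 -0.002 -1.   ]
delta cm [-0.1   0.02  0.  ] turn -0.0
```

Call:
{"api": "carry_out", "payload": {"deltas": [[[-0.6, 0, 0], 4], [[-1.5, -0.13, 0], 10], [[-2.3, -0.33, 0], 16], [[-3.2, -0.62, 0], 22], [[-4, -1, 0], 28], [[-4.75, -1.45, 0], 34], [[-5.45, -1.98, 0], 40]]}}

```text
t: 12.78
eef_pos: [0.6292, 0.3818, 0.0686]
tool_rot: [-0.002, 0.687, 0.727, -0.003]
contact_force: [1.7, 1.9, 0.1]
gripper_width: 0.144
```

```bash
cat >> h.py <<'E'
def st(ax=(.5442,.3761)):
    o=readout.get_obs(); q=o["tool_rot"]; M=R.from_quat([q[1],q[2],q[3],q[0]]).as_matrix()
    yaw=np.degrees(np.arctan2(M[1,0],M[0,0])); F,T=o["contact_force"],o["torque"]; r=o["eef_pos"][:2]-ax
    print("t %.2f theta %.1f tcp %s r %.4f polar %.1f"%(o["t"],yaw-90,np.round(o["eef_pos"],4),np.hypot(*r),np.degrees(np.arctan2(r[1],r[0]))))
    print("F tool",np.round(M.T@F,1),"Mtool",np.round(M.T@T,2),"AXIS TORQUE %.2f"%(T[2]+r[0]*F[1]-r[1]*F[0]),"q",np.round(o["q"],2),"gw %.3f"%o["gripper_width"])
E
python3 -c "
from h import *
st()"
```

```text
t 12.78 theta 3.2 tcp [0.6292 0.3818 0.0686] r 0.0852 polar 3.8
F tool [ 1.8  1.8 -0.1] Mtool [-0.34  0.35 -0.64] AXIS TORQUE 0.78 q [-0.21  0.86 -0.69  1.47  0.6   1.03  0.59] gw 0.144
```

Call:
{"api": "carry_out", "payload": {"deltas": [[[-0.9, -0.05, 0], 6], [[-1.75, -0.18, 0], 12], [[-2.6, -0.42, 0], 18], [[-3.45, -0.73, 0], 24], [[-4.25, -1.14, 0], 30], [[-5, -1.62, 0], 36]]}}

```text
t: 13.52
eef_pos: [0.6171, 0.3304, 0.0689]
tool_rot: [-0.001, 0.879, 0.478, -0.002]
contact_force: [3.6, -0.8, -1.8]
gripper_width: 0.146
```

```bash
python3 -c "
from h import *
st()"
```

```text
t 13.53 theta -32.9 tcp [0.6171 0.3304 0.0689] r 0.0860 polar -32.1
F tool [1.3 3.4 1.8] Mtool [-0.63  0.36 -0.62] AXIS TORQUE 0.73 q [-0.21  0.78 -0.57  1.58  0.48  0.93  0.06] gw 0.146
```

Call:
{"api": "carry_out", "payload": {"deltas": [[[0.6, 0, 0.03], -4], [[1.8, -0.2, 0.03], -12], [[2.9, -0.5, 0.03], -20], [[4, -1, 0.03], -28], [[5, -1.6, 0.03], -36], [[5.95, -2.4, 0.03], -44], [[6.75, -3.3, 0.03], -52], [[7.4, -4.3, 0.03], -60], [[7.8, -5.1, 0.03], -66], [[7.8, -5.1, 0.03], -66]]}}

```text
t: 14.78
eef_pos: [0.6153, 0.4225, 0.0679]
tool_rot: [-0.002, 0.476, 0.879, -0.004]
contact_force: [-3.6, -3.8, 3.3]
gripper_width: 0.148
```

```bash
python3 -c "
from h import *
st()"
```

```text
t 14.78 theta 33.1 tcp [0.6153 0.4225 0.0679] r 0.0849 polar 33.2
F tool [-1.2 -5.1 -3.3] Mtool [ 1.27 -0.37 -0.25] AXIS TORQUE 0.15 q [-0.22  0.92 -0.8   1.43  0.69  1.09  1.01] gw 0.148
```

Call:
{"api": "carry_out", "payload": {"deltas": [[[0.6, -0.02, -0.06], -4], [[1.8, -0.2, -0.06], -12], [[2.9, -0.5, -0.06], -20], [[4, -1, -0.06], -28], [[5, -1.6, -0.06], -36], [[5.95, -2.4, -0.06], -44], [[6.7, -3.3, -0.06], -52], [[7.3, -4.2, -0.06], -60], [[7.35, -4.3, -0.06], -61]]}}

```text
t: 15.9
eef_pos: [0.5382, 0.46, 0.0687]
tool_rot: [-0.005, -0.036, 0.999, -0.003]
contact_force: [-2.4, -1.5, 0.1]
gripper_width: 0.145
```

```bash
python3 -c "
from h import *
st()
t=read_camera('top'); save('t6',cv2.resize(t[200:330,200:330],(520,520),interpolation=cv2.INTER_CUBIC))"
```

```text
t 15.90 theta -265.9 tcp [0.5382 0.46   0.0687] r 0.0842 polar 94.1
F tool [ 2.5 -1.3 -0.1] Mtool [0.47 0.45 0.13] AXIS TORQUE 0.08 q [-0.19  0.96 -1.    1.53  0.85  1.14  1.84] gw 0.145
```

View pics/t6.png

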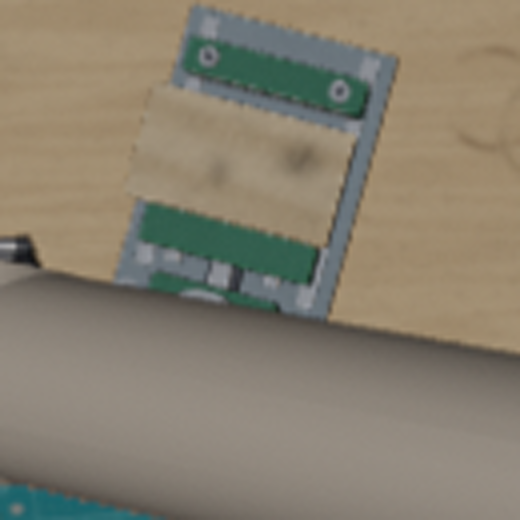

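The top view shows the jaw advanced onto the block, with roughly 7 mm left between block and stop. Now the measured driving stroke.

Call:
{"api": "carry_out", "payload": {"deltas": [[[-0.6, 0, 0], 4], [[-1.5, -0.13, 0], 10], [[-2.3, -0.33, 0], 16], [[-3.15, -0.62, 0], 22], [[-3.95, -1, 0], 28]]}}

```text
t: 16.58
eef_pos: [0.5773, 0.4536, 0.0684]
tool_rot: [-0.005, 0.209, 0.978, -0.004]
contact_force: [-5.4, -1.9, 2.1]
gripper_width: 0.145
```

```bash
python3 -c "
from h import *
st()"
```

```text
t 16.57 theta 65.9 tcp [0.5773 0.4536 0.0684] r 0.0843 polar 66.9
F tool [ 4.1 -4.  -2. ] Mtool [ 0.68  0.66 -0.6 ] AXIS TORQUE 0.95 q [-0.22  0.95 -0.91  1.46  0.78  1.13  1.46] gw 0.145
```

Call:
{"api": "carry_out", "payload": {"deltas": [[[-0.6, -0.02, 0], 4], [[-1.2, -0.08, 0], 8], [[-1.75, -0.18, 0], 12]]}}

```text
t: 16.95
eef_pos: [0.5924, 0.4453, 0.0684]
tool_rot: [-0.005, 0.311, 0.95, -0.004]
contact_force: [-1.2, -0.5, 1.4]
gripper_width: 0.148
```

```bash
python3 -c "
from h import *
st()
t=read_camera('top'); save('t7',cv2.resize(t[200:280,220:330],(660,480),interpolation=cv2.INTER_CUBIC))"
```

```text
t 16.95 theta 53.7 tcp [0.5924 0.4453 0.0684] r 0.0843 polar 55.1
F tool [ 0.7 -1.1 -1.4] Mtool [ 0.36  0.14 -0.81] AXIS TORQUE 0.87 q [-0.22  0.94 -0.87  1.44  0.75  1.12  1.29] gw 0.148
```

View pics/t7.png

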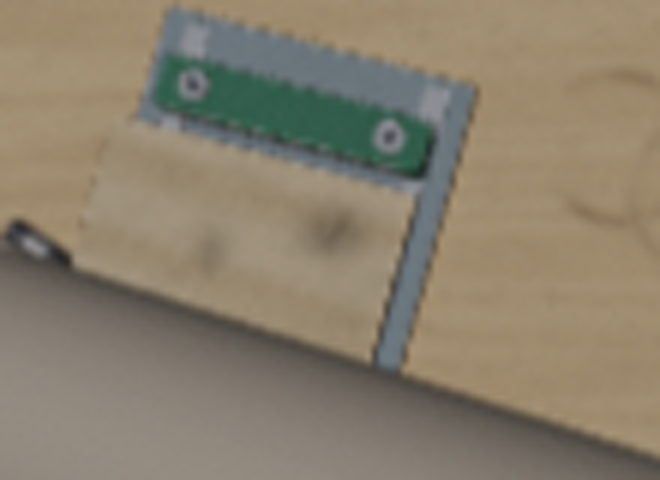

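There is still a gap of about 4–5 mm at the stop (stop front edge against block edge near (180, 400) in the crop), and the torque is at its running level. Continuing in small steps.

Call:
{"api": "carry_out", "payload": {"deltas": [[[-0.6, -0.02, 0], 4], [[-1.2, -0.08, 0], 8], [[-1.75, -0.18, 0], 12]]}}

```text
t: 17.38
eef_pos: [0.6063, 0.4334, 0.0685]
tool_rot: [-0.004, 0.411, 0.911, -0.004]
contact_force: [-0.4, -0.8, 0.3]
gripper_width: 0.145
```

```bash
python3 -c "
from h import *
st()"
```

```text
t 17.38 theta 41.4 tcp [0.6063 0.4334 0.0685] r 0.0845 polar 42.7
F tool [-0.4 -0.8 -0.3] Mtool [ 0.25  0.06 -0.78] AXIS TORQUE 0.75 q [-0.22  0.93 -0.83  1.43  0.71  1.1   1.12] gw 0.145
```

Call:
{"api": "carry_out", "payload": {"deltas": [[[-0.6, -0.02, 0], 4], [[-1.2, -0.08, 0], 8]]}}

```text
t: 17.62
eef_pos: [0.6138, 0.4243, 0.0685]
tool_rot: [-0.003, 0.475, 0.88, -0.004]
contact_force: [0.0, -0.4, 0.0]
gripper_width: 0.147
```

```bash
python3 -c "
from h import *
st()"
```

```text
t 17.62 theta 33.3 tcp [0.6138 0.4243 0.0685] r 0.0847 polar 34.7
F tool [-0.3 -0.2 -0. ] Mtool [ 0.15  0.05 -0.81] AXIS TORQUE 0.78 q [-0.22  0.92 -0.8   1.43  0.69  1.09  1.01] gw 0.147
```

Call:
{"api": "carry_out", "payload": {"deltas": [[[-0.6, -0.02, 0], 4], [[-1.2, -0.08, 0], 8]]}}

```text
t: 17.88
eef_pos: [0.6201, 0.414, 0.0685]
tool_rot: [-0.003, 0.536, 0.844, -0.004]
contact_force: [-0.7, -0.5, -0.2]
gripper_width: 0.141
```

```bash
python3 -c "
from h import *
st()
t=read_camera('top'); save('t8',cv2.resize(t[200:280,220:330],(660,480),interpolation=cv2.INTER_CUBIC))"
```

```text
t 17.88 theta 25.2 tcp [0.6201 0.414  0.0685] r 0.0848 polar 26.6
F tool [-0.2 -0.8  0.2] Mtool [ 0.09 -0.04 -0.86] AXIS TORQUE 0.85 q [-0.21  0.91 -0.77  1.44  0.67  1.08  0.9 ] gw 0.141
```

View pics/t8.png

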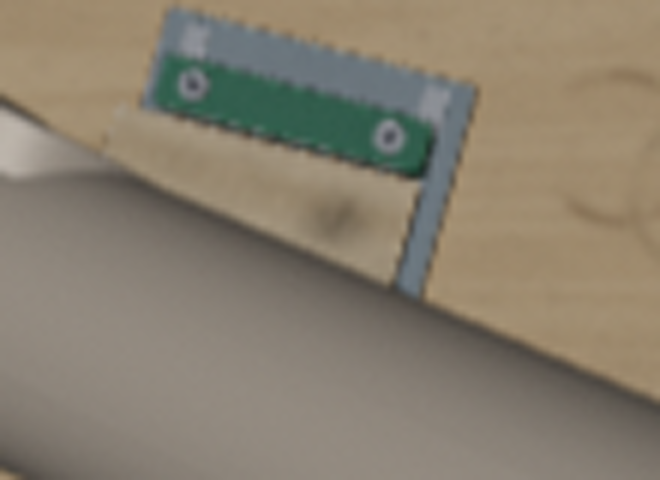

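The block edge now meets the stop edge, with no bed visible between them. From here on I use 4° steps.

Call:
{"api": "carry_out", "payload": {"deltas": [[[-0.3, 0, 0], 2], [[-0.6, -0.02, 0], 4]]}}

```text
t: 18.18
eef_pos: [0.6229, 0.4079, 0.0685]
tool_rot: [-0.003, 0.567, 0.824, -0.004]
contact_force: [-0.4, -0.1, 0.2]
gripper_width: 0.147
```

```bash
python3 -c "
from h import *
st()"
```

```text
t 18.18 theta 20.9 tcp [0.6229 0.4079 0.0685] r 0.0849 polar 22.0
F tool [ 0.1 -0.4 -0.2] Mtool [ 0.06  0.11 -0.76] AXIS TORQUE 0.77 q [-0.21  0.9  -0.76  1.44  0.65  1.07  0.84] gw 0.147
```

Call:
{"api": "carry_out", "payload": {"deltas": [[[-0.3, 0, 0], 2], [[-0.6, -0.02, 0], 4]]}}

```text
t: 18.42
eef_pos: [0.6251, 0.4022, 0.0685]
tool_rot: [-0.003, 0.596, 0.803, -0.003]
contact_force: [1.1, -0.3, -0.9]
gripper_width: 0.143
```

```bash
python3 -c "
from h import *
st()"
```

```text
t 18.43 theta 16.8 tcp [0.6251 0.4022 0.0685] r 0.0850 polar 17.9
F tool [-0.6  1.   0.8] Mtool [-0.05  0.05 -0.74] AXIS TORQUE 0.69 q [-0.21  0.89 -0.74  1.45  0.64  1.06  0.78] gw 0.143
```

Call:
{"api": "carry_out", "payload": {"deltas": [[[-0.3, 0, 0], 2], [[-0.6, -0.02, 0], 4]]}}

```text
t: 18.68
eef_pos: [0.6268, 0.3963, 0.0686]
tool_rot: [-0.002, 0.625, 0.781, -0.003]
contact_force: [-0.0, 1.4, 0.1]
gripper_width: 0.147
```

```bash
python3 -c "
from h import *
st()"
```

```text
t 18.68 theta 12.7 tcp [0.6268 0.3963 0.0686] r 0.0850 polar 13.8
F tool [ 1.3  0.3 -0.1] Mtool [-0.12  0.12 -0.79] AXIS TORQUE 0.91 q [-0.21  0.89 -0.73  1.45  0.63  1.06  0.72] gw 0.147
```

Call:
{"api": "carry_out", "payload": {"deltas": [[[-0.3, 0, 0], 2], [[-0.6, -0.02, 0], 4]]}}

```text
t: 18.92
eef_pos: [0.6281, 0.3905, 0.0687]
tool_rot: [-0.002, 0.652, 0.758, -0.003]
contact_force: [1.0, 1.6, -1.3]
gripper_width: 0.146
```

```bash
python3 -c "
from h import *
st()"
```

```text
t 18.93 theta 8.6 tcp [0.6281 0.3905 0.0687] r 0.0851 polar 9.7
F tool [1.5 1.3 1.3] Mtool [-0.17  0.31 -0.83] AXIS TORQUE 0.95 q [-0.21  0.88 -0.72  1.46  0.62  1.05  0.66] gw 0.146
```

Call:
{"api": "carry_out", "payload": {"deltas": [[[-0.3, 0, 0.01], 2], [[-0.6, -0.02, 0.01], 4]]}}

```text
t: 19.18
eef_pos: [0.629, 0.3846, 0.0687]
tool_rot: [-0.002, 0.679, 0.734, -0.003]
contact_force: [1.1, 1.4, -0.2]
gripper_width: 0.146
```

```bash
python3 -c "
from h import *
st()"
```

```text
t 19.18 theta 4.4 tcp [0.629  0.3846 0.0687] r 0.0852 polar 5.8
F tool [1.3 1.2 0.2] Mtool [-0.27  0.4  -0.83] AXIS TORQUE 0.94 q [-0.2   0.87 -0.7   1.47  0.61  1.04  0.6 ] gw 0.146
```

Call:
{"api": "carry_out", "payload": {"deltas": [[[-0.3, 0, 0.01], 2], [[-0.6, -0.02, 0.01], 4]]}}

```text
t: 19.42
eef_pos: [0.6295, 0.3787, 0.0688]
tool_rot: [-0.002, 0.705, 0.709, -0.002]
contact_force: [0.8, 2.4, -1.2]
gripper_width: 0.149
```

```bash
python3 -c "
from h import *
for i in range(6):
    st()
    if i<5: read_camera('side')"
```

```text
t 19.43 theta 0.3 tcp [0.6295 0.3787 0.0688] r 0.0853 polar 1.7
F tool [2.4 0.8 1.2] Mtool [-0.39  0.47 -0.87] AXIS TORQUE 1.07 q [-0.2   0.86 -0.69  1.48  0.59  1.03  0.54] gw 0.149
t 19.48 theta 0.2 tcp [0.6295 0.3782 0.0687] r 0.0853 polar 1.4
F tool [2.6 0.8 0.8] Mtool [-0.28  0.64 -0.76] AXIS TORQUE 0.98 q [-0.2   0.86 -0.69  1.48  0.59  1.03  0.54] gw 0.148
t 19.52 theta 0.4 tcp [0.6295 0.3785 0.0688] r 0.0853 polar 1.6
F tool [1.7 2.2 0.7] Mtool [-0.37  0.43 -0.85] AXIS TORQUE 0.99 q [-0.2   0.86 -0.69  1.48  0.59  1.03  0.54] gw 0.145
t 19.57 theta 0.4 tcp [0.6295 0.3785 0.0688] r 0.0853 polar 1.6
F tool [1.9 1.6 0.1] Mtool [-0.38  0.43 -0.86] AXIS TORQUE 1.01 q [-0.2   0.86 -0.69  1.48  0.59  1.03  0.54] gw 0.144
t 19.62 theta 0.4 tcp [0.6295 0.3785 0.0687] r 0.0853 polar 1.6
F tool [1.1 1.2 0.4] Mtool [-0.32  0.36 -0.82] AXIS TORQUE 0.91 q [-0.2   0.86 -0.69  1.48  0.59  1.03  0.54] gw 0.145
t 19.68 theta 0.4 tcp [0.6295 0.3786 0.0687] r 0.0853 polar 1.7
F tool [ 1.8  1.7 -0.2] Mtool [-0.39  0.37 -0.81] AXIS TORQUE 0.96 q [-0.2   0.86 -0.69  1.48  0.59  1.03  0.54] gw 0.145
```

Call:
{"api": "carry_out", "payload": {"deltas": [[[-0.3, 0, 0.02], 2], [[-0.6, -0.02, 0.02], 4]]}}

```text
t: 19.92
eef_pos: [0.6295, 0.3729, 0.0687]
tool_rot: [-0.002, 0.729, 0.684, -0.002]
contact_force: [2.0, 3.6, -0.4]
gripper_width: 0.147
```

```bash
python3 -c "
from h import *
for i in range(4):
    st()
    if i<3: read_camera('side')"
```

```text
t 19.93 theta -3.7 tcp [0.6295 0.3729 0.0687] r 0.0854 polar -2.2
F tool [3.7 1.8 0.4] Mtool [-0.49  0.69 -0.91] AXIS TORQUE 1.22 q [-0.2   0.85 -0.67  1.49  0.58  1.02  0.48] gw 0.147
t 19.98 theta -3.8 tcp [0.6295 0.3724 0.0687] r 0.0854 polar -2.5
F tool [4.1 1.  1. ] Mtool [-0.43  0.84 -0.79] AXIS TORQUE 1.13 q [-0.2   0.85 -0.67  1.49  0.58  1.02  0.48] gw 0.149
t 20.02 theta -3.6 tcp [0.6295 0.3725 0.0687] r 0.0854 polar -2.4
F tool [2.8 2.5 0.8] Mtool [-0.49  0.67 -0.8 ] AXIS TORQUE 1.03 q [-0.2   0.85 -0.67  1.49  0.58  1.02  0.49] gw 0.146
t 20.07 theta -3.6 tcp [0.6295 0.3726 0.0687] r 0.0854 polar -2.4
F tool [ 2.9  2.1 -0. ] Mtool [-0.43  0.66 -0.8 ] AXIS TORQUE 1.04 q [-0.2   0.85 -0.67  1.49  0.58  1.02  0.49] gw 0.145
```

Call:
{"api": "carry_out", "payload": {"deltas": [[[0.05, 0, 0], -0.5], [[0.05, 0, 0], -0.5], [[0.05, 0, 0], -0.5], [[0.05, 0, 0], -0.5]], "hand": 0.45}}

```text
t: 20.58
eef_pos: [0.6296, 0.3726, 0.0685]
tool_rot: [-0.002, 0.726, 0.688, -0.003]
contact_force: [-0.8, 0.3, 0.3]
gripper_width: 0.448
```

Call:
{"api": "carry_out", "payload": {"deltas": [[[0, 0, -0.5], 0], [[0, 0, -2], 0], [[0, 0, -5], 0], [[0, 0, -9], 0], [[0, 0, -13], 0], [[0, 0, -16], 0], [[0, 0, -18], 0], [[0, 0, -18], 0]]}}

```text
t: 21.58
eef_pos: [0.6312, 0.3733, 0.2507]
tool_rot: [-0.001, 0.726, 0.687, -0.001]
contact_force: [-0.1, -0.1, 0.1]
gripper_width: 0.45
```

```bash
python3 -c "
from h import *
st()
w=read_camera('wrist'); s=read_camera('side')
save('f9',np.hstack([cv2.resize(w,(480,360)),cv2.resize(s[260:380,250:357],(321,360),interpolation=cv2.INTER_CUBIC)]))"
```

```text
t 21.57 theta -3.1 tcp [0.6312 0.3733 0.2507] r 0.0871 polar -1.8
F tool [-0.1 -0.1 -0.1] Mtool [-0.   -0.01  0.02] AXIS TORQUE -0.03 q [-0.17  0.69 -0.75  1.35  0.46  1.29  0.58] gw 0.450
```

View pics/f9.png

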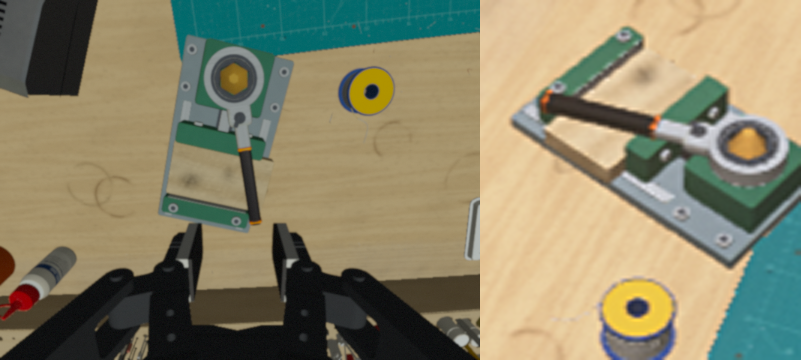

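The final view shows the wrench lying seated with brass filling the ring. The block is held between jaw and stop with no gap, and the gripper is clear. Handing in.

```bash
python3 -c "
from h import *
bot.hand_in()"
```

```text
the job is handed in; nothing more can be done
```

The block is clamped between the jaw and the stop, the wrench is lying seated on the hex, and the job is handed in at about 22 s of the 69 s allowed.

- **Seating:** I gripped the wrench by its handle, lined it up with the hex using the wrist camera, and lowered it until the brass filled the ring.
- **Tightening:** There were two clockwise driving strokes (about 76° and 98°), with one ratcheting return of about 127° between them at 0.08–0.15 N m.
- **Torque:** In free running it read 0.69–0.95 N m, mostly 0.75–0.85. On the last step it read about 1.2 N m in motion and about 1.04 N m just after stopping. I took this as snug, inside the 1.0–1.3 N m band. Single readings scatter by about 0.1 N m, so I judged it by the trend over several steps.
- **One disagreement:** After stopping, the reading fell only about 0.15 N m, not the 0.3–0.5 N m stated. I put this down to the grip still holding some twist.
- **Last look:** The wrist and side pictures showed the wrench flat on the hex, no gap at the stop, and the gripper open and well clear with no force on it. The solder reel and the glue bottle were in view and nothing looked disturbed. I did not measure the bystanders' positions again.

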